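# Third hand on the optical table: hold a post-holder base against its fence for bolting

## Task

A colleague is about to bolt the black post-holder base to the small aluminium plate and needs a third hand: set the base down flat on the plate with one long edge flush against the blue fence, the brass thumbscrew facing away from the fence, and its two slots over the two tapped holes in the plate. Then push it squarely against the fence with a steady force of about 10 N, never ramming it, and hold that for a few seconds: the program finishes while the gripper is still holding the base there and pressing, nothing let go. Leave the driver, the screw tray, the glass-lidded chamber and the spare post where they are.

Things in the scene. Friction and masses are not known exactly. Their poses are not given: they have to be found in the camera images.
- mount: The part, loose, 0.3 kg: dark base 50 (x) x 100 (y) x 10 mm with a slot 7 x 21 mm (long in y) through it 35 mm either side of the middle; on its centre a round black holder, 25 mm diameter, 10 to 60 mm above the underside, and a 13 mm steel post up to 76 mm. Thumbscrew on its -x side. Starts standing on the table. Origin: centre of underside, z up. Good grasp: holder, fingers closing along y.
- thumbscrew (a point): Outer end of the brass thumbscrew (13 mm diameter) of the part: 31 mm to the part's -x side, 50 mm above its underside.
- holder_top (a point): Top rim of the part's black post holder, on its axis, 60 mm above the part's underside (the bright post stands 16 mm higher).
- plate: Fixed aluminium plate, 140 (x) x 240 (y) x 12 mm, on the table, a black clamp on each short end (up to 28 mm above the table, 152 mm from the middle). Origin: centre of underside. Its +x points from its middle to the fence: away from the robot, within 0.3 rad of world x. The part ends standing on its top, 12 mm above the table.
- fence: Fixed rigid blue bar on the plate's far side, 20 (x) x 190 (y) x 16 mm high. Origin: centre of its underside, on the plate's top, at x 55 mm, y 0 of the plate; axes parallel to the plate's. The part bears on its -x face, 10 mm from its origin, so the part's origin ends 35 mm to its -x side, with the part's axes parallel to the fence's.
- fence_face (a point): Point in the middle of the fence's bearing face (its -x face), 5 mm above the plate's top.
- holes_mid (a point): Point on the plate's top midway between the two dark 6 mm tapped holes (at y +35 and -35 mm of the plate), 25 mm from the fence's face, at the middle of its length. The part's origin belongs here; the slots leave 7 mm of play either way along the fence.
- driver: Bystander, loose: hex driver with red handle, 208 mm long, lying on the table along its x. Origin: below where handle and blade meet, on the table.
- tray: Bystander, loose: white open tray with cap screws, 85 x 65 x 26 mm. Origin: centre of its underside.
- incubator: Bystander, loose, 0.75 kg: stage-top chamber with a glass lid, 122 x 172 x 34 mm high. Origin: centre of its underside.
- post: Bystander, loose: spare steel pedestal post standing upright, foot 32 mm and shaft 25 mm in diameter, 81 mm high. Origin: centre of its underside.
There are look-alikes about, which are no part of the job. Leave any red look-alike of the mount alone.

How it is judged (in metres and radians):
On the way:
1. the base is pressed flush against the fence, in place, with 5 to 16 N, for 2 s (contact force between mount and fence between 5 and 16 N and contact force between the fingers and mount above 3 N and y of mount in the frame of fence between -0.006 and 0.006 m and x of mount in the frame of fence between -0.039 and -0.031 m and angle between the y axis of mount and the y axis of fence, either way round below 0.035 rad and x of thumbscrew in the frame of fence below -0.05 m and z of mount in the frame of plate between 0.009 and 0.015 m and angle between mount's own z axis and vertical below 0.035 rad and linear speed of mount below 0.01 m/s), for 2 s.
At the end, for the whole second after the job is handed in: Through the last second the gripper presses the part against the fence with 5 to 16 N; it lies flat on the plate (3 mm, 2 degrees), parallel to the fence within 2 degrees, centred on the holes within 6 mm along the fence, thumbscrew away from the fence, not moving (all of step 1); the arm keeps its last pose, push and grip.
It fails at once if the driver is pushed more than 15 mm from its place (distance of driver from where it was at the start of the episode above 0.015 m).
It fails at once if the screw tray is pushed more than 15 mm from its place (distance of tray from where it was at the start of the episode above 0.015 m).
It fails at once if the glass-lidded chamber is pushed more than 15 mm from its place (distance of incubator from where it was at the start of the episode above 0.015 m).
It fails at once if the spare post is pushed more than 15 mm from its place (distance of post from where it was at the start of the episode above 0.015 m).
It fails at once if the part is rammed against the fence with more than 40 N (contact force between mount and fence above 40 N).
It also fails if it takes over 58 s, if anything falls off the work surface, if the arm or the gripper's body presses on something with over 40 N, if the wrist force passes 120 N, or if a joint passes its speed limit or range.

## Robot

A 6-joint arm with a two-finger parallel gripper is mounted at the origin on the work surface. World frame = base frame: x ahead of the robot, y to its left, z up, the work surface at z = 0. Lengths are in mm, angles in rad, forces in N, time in s.
With the tool pointing down it reaches from about 275 to 975 mm from the base axis. Payload 8.4 kg.
Tool frame: the origin (TCP) lies between the finger pads; the fingertips stand 19 mm ahead of it and the grasp point (between the pads) is the TCP (r.finger_overhang is the distance from the TCP to the fingertips, in mm); z points along the fingers, y is the line along which they close (so a half turn about z gives the same grasp; the last joint's range is limited). The gripper opens to 92 mm and grips with 3 to 60 N. Pads are 20 mm wide; open, the fingers measure 128 mm over their backs; the gripper's body (75 mm by 189 mm) begins 69 mm behind the grasp point.
Start: joints at [1.229, 0.353, 1.633, -0, 1.155, -0.002], TCP at [208.31, 589.266, 233.583] pointing down, gripper open.
Joint ranges: [-2.63, 2.63], [-0.92, 2.1], [0.06, 2.66], [-1.3, 4.44], [0, 2.69], [-3.02, 3.02]. Speed limits (rad/s): [2.22, 2.22, 2.79, 3.14, 3.14, 3.14].

## Interface

Orientations are given as a unit quaternion [w, x, y, z].
In Python, from workcell import telemetry, imaging, order, boxes_of, cut_out, landmark_of, r gives the robot as it stands.
- The arm moves only by the shell command python3 -m handwheel 'ROWS' [OPENING]. ROWS is JSON, a list of rows, each an object of numbers: "x", "y", "z": the shift along the tool's x, y, z in m; "spin": the turn about the tool's z in degrees. In form: [{"x": .., "y": .., "z": .., "spin": ..}, ...]. A call has exactly 10 rows; each row is the pose to reach, as a shift and turn from the pose commanded when the call began, along the tool's axes at that moment; what a row does not reach only later rows make up. A row lasts 1/12 s, in which the tool goes at most 41.7 mm and 7.16 degrees, less where a joint would pass 70% of its speed; a pose out of reach is approached as far as the arm can. A call with a gripper value outside its range is refused whole. OPENING is the finger opening in m, from 0 to 0.0919, set as the call begins (- or left out, the last holds). The fingers move at their own pace and stop on an object; the grip force is fixed at half the most. Time passes only in rows, so rows that repeat a pose let the fingers close, or fill a call up. It gives the time, the measured TCP pose, the force, the opening and the grip force at its end, in the units of the state.
- telemetry.sense(): the state, without advancing time (a new reading comes with each control period).
- imaging.capture(name): name is "side" or "top" or "wrist"; returns a dict with "color" (480x640x3 uint8, red, green, blue), "z_map" (480x640 float32, mm along the optical axis (not along the pixel's ray), 0 where there is no reading), "fov_y" (degrees; the focal length in pixels is half the picture's height over the tangent of half this angle, whatever the lens; pixels are square), "cx", "cy" (the principal point, pixels), "view" (4x4, takes a point from world to camera coordinates); the wrist camera has in their place "hand_eye" (4x4, takes a point from camera to tool coordinates, whose origin is the TCP and whose axes are the flange's). Camera axes: x right, y down, z forward; pixel columns grow to the right and rows downward; lengths in mm; the calibration is good to about 2 mm. The wrist camera is an equidistant fisheye: a pixel r from the principal point sees the ray r / f radians off the axis. A picture is of the moment at which its call begins: read the wrist's pose just before it.
- order.hand_in(): hands the job in; it is judged then, once.
Trained networks look in the newest picture that a camera, given by its name, has taken for a name from the list of things; names that differ only in an ending like _2 or _b are one class to them, and where a whole thing is asked for, a point or a joint stands for the part that bears it (a point fixed in the world has none). Each returns a list of dicts, best first, with "conf" (0 to 1); they miss things now and then, are a little off and sometimes report something else, mostly with a low value. They report only what shows in the picture. A call takes as long as a camera call. They do not tell look-alikes from the thing itself.
- boxes_of(thing, camera): "centre" ([x, y, z] in mm, in world coordinates, good to about 4 mm: the middle of the surface that is visible of it).
- cut_out(thing, camera): "region" (480x640 bool, what is visible of it).
- landmark_of(thing, camera): "centre" ([x, y, z] in mm, in world coordinates, good to about 4 mm: a listed point, or the origin of a listed thing).
The state is a dict: "time": time; "q": joint angles; "qvel": joint speeds; "joint_efforts": joint torques, N m; "ee_pos": TCP position; "orientation": TCP orientation; "force": force on the tool from outside, world axes, zero at the start; "wrist_torque": the same for the moment, N m; "grip_width": finger opening in mm; "gripper_force": force on a finger pad.
Only numpy, scipy, OpenCV 4.12 (cv2) and the standard library are available. Lean on these libraries where they do the work, as an engineer would, in place of code of your own. Each camera call takes 0.05 s, during which the arm holds its last target. There are 200 camera calls.

## Working session

There is one attempt and no reset: what is moved stays moved. The work goes in short steps, Python scripts to look and compute and a shell command to move; the robot and the scene stay as the last step left them, time stands still between calls to the robot, and variables do not carry over. Pictures are saved under pics/ and viewed, at most 10 in all, crops included, and the job is handed in when it is done.

```bash
mkdir -p pics; ls
cat > h.py <<'E'
import numpy as np,cv2
from workcell import telemetry, imaging, order, boxes_of, cut_out, landmark_of, r
def save(c,n): cv2.imwrite('pics/'+n,c['color'][:,:,::-1])
def cloud(c):
    f=240/np.tan(np.radians(c['fov_y'])/2); z=c['z_map'].astype(float)
    v,u=np.mgrid[:480,:640]
    P=np.stack([(u-c['cx'])/f*z,(v-c['cy'])/f*z,z,np.ones_like(z)],-1)
    W=P@np.linalg.inv(c['view']).T
    W=W[...,:3]; W[z==0]=np.nan
    return W
E
python3 - <<'E'
from h import *
for n in ['top','side']:
    c=imaging.capture(n); save(c,n+'.png')
    np.savez(n+'.npz',**c)
    for t in ['mount','thumbscrew','holder_top','fence_face','holes_mid','plate','fence','driver','tray','incubator','post']:
        print(n,t,[(np.round(d['centre']),round(d['conf'],2)) for d in landmark_of(t,n)][:3])
s=telemetry.sense();print(s)
E
```

```text
pics
top mount [(array([330., 193.,   2.]), 0.87), (array([491., 188.,   0.]), 0.69)]
top thumbscrew [(array([348., 168.,  49.]), 0.81), (array([467., 168.,  49.]), 0.76), (array([ 497., -405.,   -2.]), 0.39)]
top holder_top [(array([491., 193.,  57.]), 0.74), (array([328., 191.,  59.]), 0.69)]
top fence_face [(array([ 516., -171.,   18.]), 0.83)]
top holes_mid [(array([ 491., -173.,   10.]), 0.6)]
top plate [(array([ 469., -178.,   -3.]), 0.67)]
top fence [(array([ 521., -170.,   14.]), 0.62)]
top driver [(array([ 698., -144.,   -2.]), 0.68), (array([492., 192.,  60.]), 0.56)]
top tray [(array([525., 412.,  -4.]), 0.95)]
top incubator [(array([739., 120.,  -1.]), 0.83)]
top post [(array([ 494., -405.,   -1.]), 0.64)]
side mount [(array([492., 195.,   3.]), 0.92), (array([332., 190.,   1.]), 0.79)]
side thumbscrew [(array([464., 173.,  54.]), 0.85), (array([353., 168.,  43.]), 0.61), (array([490., 193.,  61.]), 0.5)]
side holder_top [(array([327., 190.,  58.]), 0.65)]
side fence_face [(array([ 519., -168.,   17.]), 0.8), (array([495., 194.,   2.]), 0.65)]
side holes_mid [(array([ 488
[... 325 characters left out ...]
time': 1.2, 'q': array([ 1.22857426e+00,  3.52992160e-01,  1.63341163e+00,  6.38716476e-06,
        1.15517510e+00, -2.39553513e-03]), 'qvel': array([ 0.00108911, -0.00046705, -0.00109944, -0.00164804, -0.00131971,
       -0.0003909 ]), 'joint_efforts': array([-2.81484063e-03, -5.93763220e+01, -3.34566522e+01,  6.98740524e-02,
        1.59565330e-02, -2.64829328e-05]), 'ee_pos': array([208.32417733, 589.263522  , 233.58288278]), 'orientation': array([-1.69893642e-06,  1.69098136e-01,  9.85599219e-01,  7.27836696e-06]), 'force': array([-0.08580793, -0.85780721,  0.25199814]), 'wrist_torque': array([ 0.00173573,  0.05321117, -0.02001913]), 'gripper_force': 0.0, 'grip_width': 91.96535832637682}
```

View pics/top.png

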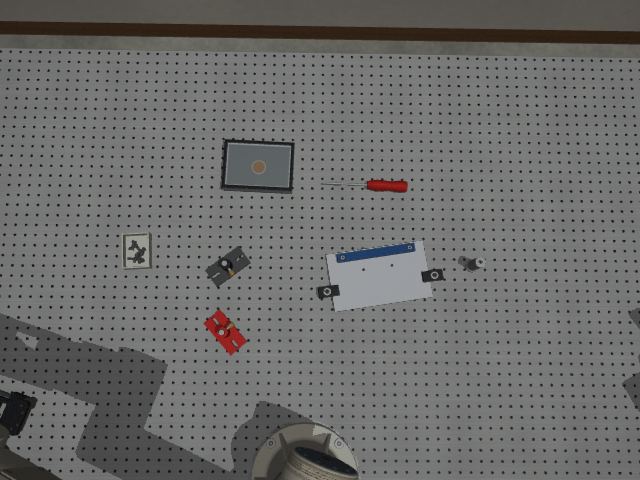

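View pics/side.png

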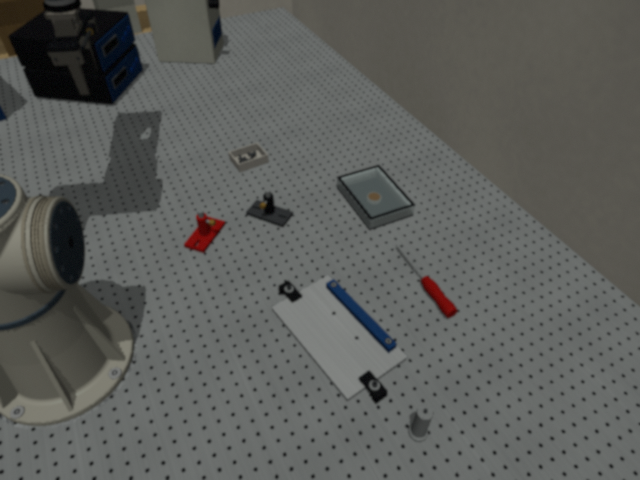

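The top view shows the black mount around pixel (228,266), with its thumbscrew to the lower right at (231,272). The red look-alike is at (225,332). The plate is around (380,275), and its blue fence runs from (338,258) to (413,247). Next I'll measure yaws.

```bash
cat > m.py <<'E'
from h import *
from workcell import r
c=dict(np.load('top.npz')); W=cloud(c); rgb=c['color'].astype(int)
print('f',240/np.tan(np.radians(c['fov_y'])/2), 'tablez',np.nanmedian(W[...,2]), 'cam',np.linalg.inv(c['view'])[:3,3])
def rect(m,zs,name):
    P=W[m]; 
    # rectify to plane z=zs along rays
    C=np.linalg.inv(c['view'])[:3,3]; P=C+(P-C)*((zs-C[2])/(P[:,2]-C[2]))[:,None]
    (cx,cy),(w,h),a=cv2.minAreaRect(P[:,:2].astype(np.float32))
    print(name,m.sum(),'c',round(cx,1),round(cy,1),'wh',round(w,1),round(h,1),'ang',round(a,2),'median z',np.median(W[m][:,2]))
win=lambda u0,u1,v0,v1:(np.mgrid[:480,:640][1]>=u0)&(np.mgrid[:480,:640][1]<u1)&(np.mgrid[:480,:640][0]>=v0)&(np.mgrid[:480,:640][0]<v1)&np.isfinite(W[...,2])
R,G,B=rgb[...,0],rgb[...,1],rgb[...,2]
rect(win(320,425,235,270)&(B>R+40),28,'fence')
z=W[...,2]
m=win(310,445,235,318)&(abs(z-12)<5)&(R>200); rect(m,12,'plate')
m=win(195,262,235,300)&(z>5)&(z<16); rect(m,10,'base')
rect(win(195,262,235,300)&(z>35),60,'holder')
m=win(195,262,235,300)&(R>B+50); print('brass',m.sum(),np.median(W[m],0))
m=win(330,425,260,280)&(R+G+B<360); 
n,l,s,ce=cv2.connectedComponentsWithStats(m.astype(np.uint8))
for i in range(1,n): print('dark',s[i],ce[i],np.median(W[l==i],0).round(1))
E
python3 m.py
```

```text
f 577.2191535460202 tablez -0.43092131261619215 cam [ 332.34215458   10.73924549 1401.36051799]
fence 564 c 524.6 -165.6 wh 19.0 188.6 ang 9.08 median z 27.768242550089326
plate 0 c 0.0 0.0 wh 0.0 0.0 ang 0.0 median z nan
base 788 c 487.9 192.7 wh 155.8 159.1 ang 0.57 median z 9.218805543039252
holder 135 c 482.3 184.7 wh 45.0 22.9 ang 45.9 median z 59.308832437959154
brass 19 [468.56312173 176.67816401  55.8695403 ]
dark [336 260  21   3  41] [343.85365854 260.63414634] [504.1 -86.3  25.8]
dark [391 264   2   3   6] [391.5 265. ] [ 495.3 -205.    13.6]
dark [362 268   3   3   7] [363.         269.14285714] [ 485.  -135.9   14.1]
dark [421 271   4   9  32] [422.6875 274.6875] [ 472.8 -279.6   17.9]
  return _methods._mean(a, axis=axis, dtype=dtype,
  ret = ret.dtype.type(ret / rcount)
```

```bash
cat >> m.py <<'E'
print('---')
for zs in [0]:
  m=win(195,262,235,300)&(R+G+B<240)&(z<20)&(z>3)
  m=cv2.morphologyEx(m.astype(np.uint8),cv2.MORPH_OPEN,np.ones((3,3)))
  n,l,s,ce=cv2.connectedComponentsWithStats(m); i=1+np.argmax(s[1:,4]); rect(l==i,10,'base')
  P=W[l==i][:,:2]; 
for n in ['fence']:
  m=win(320,425,235,270)&(B>R+40); C=np.linalg.inv(c['view'])[:3,3]
  P=W[m]; P=C+(P-C)*((28-C[2])/(P[:,2]-C[2]))[:,None]
  mu=P[:,:2].mean(0); u,s_,vt=np.linalg.svd(P[:,:2]-mu); print('fence pca',mu,np.degrees(np.arctan2(*vt[0][::1])))
m=win(195,262,235,300)&(z>50); print('top pts',W[m].mean(0),np.percentile(W[m],[5,95],axis=0))
m=win(195,262,235,300)&(z>68); print('post',m.sum(),W[m].mean(0))
im=cv2.resize(c['color'][235:300,190:270,::-1],None,fx=9,fy=9,interpolation=cv2.INTER_NEAREST)
cv2.imwrite('pics/crop.png',im)
s=telemetry.sense();
from scipy.spatial.transform import Rotation as Ro
print(Ro.from_quat(np.roll(s['orientation'],-1)).as_matrix().round(4))
E
python3 m.py | sed -n '/---/,$p'
```

```text
---
base 326 c 506.0 170.4 wh 51.1 44.8 ang 37.04 median z 10.133813364229809
fence pca [ 524.43652401 -164.72251613] 170.919768114464
top pts [484.33512217 187.85332385  61.40967752] [[466.21290806 174.68769125  51.64929362]
 [498.60710565 201.08248364  77.83291115]]
post 23 [489.28861907 191.49074015  75.52129552]
[[-0.9428  0.3333 -0.    ]
 [ 0.3333  0.9428  0.    ]
 [ 0.      0.     -1.    ]]
  return _methods._mean(a, axis=axis, dtype=dtype,
  ret = ret.dtype.type(ret / rcount)
```

View pics/crop.png

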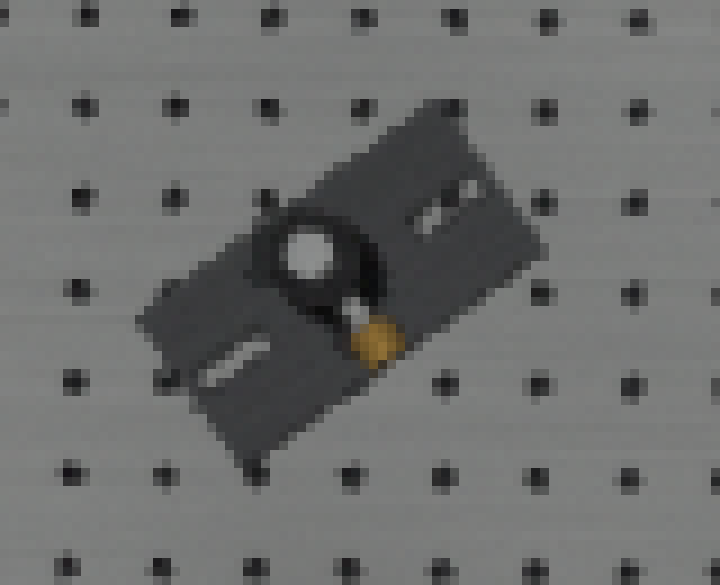

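```bash
cat > k.py <<'E'
from h import *
c=dict(np.load('top.npz')); f=240/np.tan(np.radians(c['fov_y'])/2); V=np.linalg.inv(c['view']); C=V[:3,3]
def px(u,v,z):
    d=V[:3,:3]@[(u-c['cx'])/f,(v-c['cy'])/f,1]; return C+d*(z-C[2])/d[2]
cr=lambda a,b,z: px(190+a/9-.5,235+b/9-.5,z)
K=[cr(a,b,10) for a,b in [(445,100),(546,250),(252,470),(138,320)]]
print(np.round(K,1),np.mean(K,0),[np.linalg.norm(K[i]-K[i-1]) for i in range(4)])
y=(K[3]-K[0])+(K[2]-K[1]); print('yaw',np.degrees(np.arctan2(-y[0],y[1])))
s1,s2=cr(450,207,10),cr(232,362,10);y=s2-s1; print('slots',s1,s2,(s1+s2)/2,np.linalg.norm(y),np.degrees(np.arctan2(-y[0],y[1])))
print('post',cr(310,253,76),'screw',cr(378,343,50))
E
python3 k.py
```

```text
[[539.8 165.5  10. ]
 [499.3 137.3  10. ]
 [439.4 214.4  10. ]
 [479.4 246.2  10. ]] [489.46349771 190.86677623  10.        ] [np.float64(100.82178042322911), np.float64(49.39987055964034), np.float64(97.63313784331856), np.float64(51.08424951510915)]
yaw 37.34651395907775
slots [510.70488095 163.42450769  10.        ] [468.28182123 220.67653322  10.        ] [489.49335109 192.05052045  10.        ] 71.25665178250063 36.53799922197984
post [490.03184141 191.67862323  76.        ] screw [469.67598647 176.84703871  50.        ]
```

```bash
python3 -m handwheel '[{"x":-0.01,"y":-0.007,"z":0,"spin":-2},{"x":-0.03,"y":-0.021,"z":0,"spin":-7},{"x":-0.06,"y":-0.042,"z":0,"spin":-12},{"x":-0.09,"y":-0.064,"z":0,"spin":-17},{"x":-0.12,"y":-0.085,"z":0,"spin":-22},{"x":-0.15,"y":-0.106,"z":0,"spin":-27},{"x":-0.18,"y":-0.127,"z":0,"spin":-32},{"x":-0.21,"y":-0.148,"z":0,"spin":-36},{"x":-0.24,"y":-0.17,"z":0,"spin":-38},{"x":-0.26,"y":-0.184,"z":0,"spin":-40}]' 0.0919
cat > st.py <<'E'
from h import *
from scipy.spatial.transform import Rotation as Ro
import sys
s=telemetry.sense(); R=Ro.from_quat(np.roll(s['orientation'],-1)).as_matrix()
print(s['time'],'pos',s['ee_pos'].round(1),'psi',np.degrees(np.arctan2(-R[0,1],R[1,1])).round(2),'F',s['force'].round(2),'T',s['wrist_torque'].round(2),'w',round(s['grip_width'],1),'gf',round(s['gripper_force'],1),'q',s['q'].round(2),'tilt',R[:,2].round(4))
if len(sys.argv)>1:
    x,y,z,p=map(float,sys.argv[1:5]); d=R.T@(np.array([x,y,z])-s['ee_pos']); print('go',d.round(1),'spin',round(-(p-np.degrees(np.arctan2(-R[0,1],R[1,1]))),2))
E
python3 st.py 489.6 191.4 150 36.8
```

```text
time: 2.03
ee_pos: [393.4, 326.6, 233.8]
orientation: [0.0, -0.179, 0.984, -0.0]
force: [-0.1, -0.4, 0.9]
grip_width: 91.7
gripper_force: 0.0
2.0333 pos [393.4 326.6 233.8] psi 20.6 F [-0.14 -0.37  0.92] T [ 0.05  0.05 -0.03] w 91.7 gf 0.0 q [ 0.69  0.18  1.87 -0.    1.09 -1.24] tilt [ 6.e-04 -4.e-04 -1.e+00]
go [ -42.5 -160.4   83.9] spin -16.2
```

```bash
python3 -m handwheel '[{"x":-0.005,"y":-0.025,"z":0.005,"spin":-2},{"x":-0.013,"y":-0.05,"z":0.015,"spin":-5},{"x":-0.02,"y":-0.075,"z":0.03,"spin":-8},{"x":-0.027,"y":-0.1,"z":0.045,"spin":-11},{"x":-0.033,"y":-0.125,"z":0.06,"spin":-13},{"x":-0.039,"y":-0.148,"z":0.072,"spin":-15},{"x":-0.043,"y":-0.163,"z":0.08,"spin":-16.3},{"x":-0.043,"y":-0.163,"z":0.084,"spin":-16.3},{"x":-0.043,"y":-0.163,"z":0.084,"spin":-16.3},{"x":-0.043,"y":-0.163,"z":0.084,"spin":-16.3}]'
python3 st.py 489.6 191.4 33 36.8
python3 - <<'E'
from h import *
c=imaging.capture('wrist'); save(c,'w1.png'); print(c['hand_eye'].round(2),c['fov_y'],c['cx'],c['cy'])
E
```

```text
time: 2.87
ee_pos: [489.2, 192.0, 149.7]
orientation: [-0.0, -0.315, 0.949, 0.0]
force: [0.8, -0.5, 0.3]
grip_width: 92.0
gripper_force: 0.0
2.8667 pos [489.2 192.  149.7] psi 36.78 F [ 0.81 -0.55  0.34] T [ 0.05  0.03 -0.06] w 92.0 gf 0.0 q [ 0.37  0.3   1.92  0.    0.92 -1.84] tilt [-4.e-04  1.e-04 -1.e+00]
go [  0.   -0.7 116.7] spin -0.02
[[   0.     -0.96   -0.29   81.86]
 [   1.      0.      0.     -1.14]
 [  -0.     -0.29    0.96 -150.13]
 [   0.      0.      0.      1.  ]] 65.70646984690485 319.5016321740798 241.23706671635406
```

View pics/w1.png

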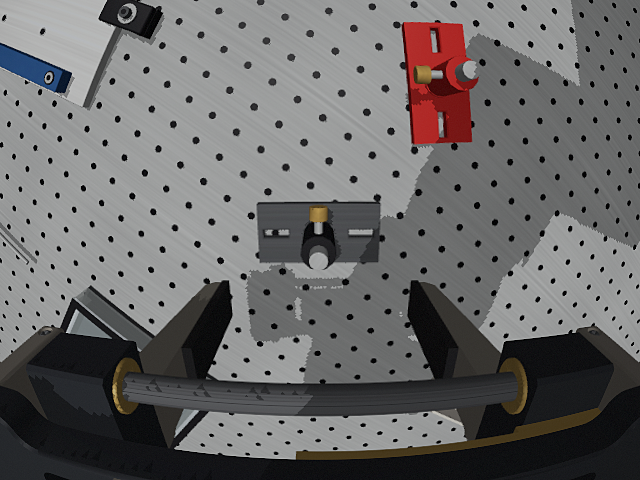

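The wrist view shows the base square to the fingers and centred between them, at about pixel (318,232), with the thumbscrew toward the camera. Descending to grasp.

```bash
python3 -m handwheel '[{"x":0,"y":0,"z":0.01,"spin":0},{"x":0,"y":0,"z":0.025,"spin":0},{"x":0,"y":0,"z":0.045,"spin":0},{"x":0,"y":0,"z":0.065,"spin":0},{"x":0,"y":0,"z":0.08,"spin":0},{"x":0,"y":0,"z":0.095,"spin":0},{"x":0,"y":0,"z":0.105,"spin":0},{"x":0,"y":0,"z":0.112,"spin":0},{"x":0,"y":0,"z":0.116,"spin":0},{"x":0,"y":0,"z":0.116,"spin":0}]'
python3 -m handwheel '[{"x":0,"y":0,"z":0,"spin":0},{"x":0,"y":0,"z":0,"spin":0},{"x":0,"y":0,"z":0,"spin":0},{"x":0,"y":0,"z":0,"spin":0},{"x":0,"y":0,"z":0,"spin":0},{"x":0,"y":0,"z":0,"spin":0},{"x":0,"y":0,"z":0,"spin":0},{"x":0,"y":0,"z":0,"spin":0},{"x":0,"y":0,"z":0,"spin":0},{"x":0,"y":0,"z":0,"spin":0}]' 0.0
python3 st.py
```

```text
time: 3.75
ee_pos: [489.3, 191.7, 33.1]
orientation: [-0.0, -0.316, 0.949, -0.0]
force: [0.4, 0.0, -0.6]
grip_width: 91.4
gripper_force: 0.0
time: 4.58
ee_pos: [489.5, 191.5, 33.6]
orientation: [-0.0, -0.316, 0.949, 0.0]
force: [0.5, -1.3, -0.1]
grip_width: 27.0
gripper_force: 0.0
4.5833 pos [489.5 191.5  33.6] psi 36.83 F [ 0.48 -1.28 -0.06] T [0.04 0.02 0.02] w 27.0 gf 0.0 q [ 0.37  0.48  1.99  0.    0.67 -1.84] tilt [-0. -0. -1.]
```

```bash
python3 -m handwheel '[{"x":0,"y":0,"z":0,"spin":0},{"x":0,"y":0,"z":0,"spin":0},{"x":0,"y":0,"z":0,"spin":0},{"x":0,"y":0,"z":0,"spin":0},{"x":0,"y":0,"z":-0.005,"spin":0},{"x":0,"y":0,"z":-0.02,"spin":0},{"x":0,"y":0,"z":-0.04,"spin":0},{"x":0,"y":0,"z":-0.06,"spin":0},{"x":0,"y":0,"z":-0.075,"spin":0},{"x":0,"y":0,"z":-0.08,"spin":0}]'
python3 st.py 480 -172.4 110 9
```

```text
time: 5.42
ee_pos: [490.4, 191.9, 115.7]
orientation: [0.001, -0.316, 0.949, 0.0]
force: [0.6, 0.2, -3.4]
grip_width: 24.7
gripper_force: 30.0
5.4167 pos [490.4 191.9 115.7] psi 36.83 F [ 0.55  0.18 -3.44] T [ 0.11 -0.02  0.01] w 24.7 gf 30.0 q [ 0.37  0.35  1.95  0.    0.84 -1.84] tilt [ 0.0024  0.001  -1.    ]
go [ 226.7 -285.4    5.4] spin 27.83
```

```bash
python3 -m handwheel '[{"x":0.004,"y":-0.005,"z":0,"spin":1},{"x":0.016,"y":-0.02,"z":0,"spin":3},{"x":0.036,"y":-0.045,"z":0,"spin":6},{"x":0.06,"y":-0.075,"z":0,"spin":9},{"x":0.084,"y":-0.105,"z":0,"spin":12},{"x":0.108,"y":-0.135,"z":0,"spin":15},{"x":0.128,"y":-0.16,"z":0,"spin":18},{"x":0.144,"y":-0.18,"z":0,"spin":20},{"x":0.152,"y":-0.19,"z":0,"spin":22},{"x":0.156,"y":-0.195,"z":0,"spin":23}]'
python3 st.py 480 -172.4 110 9
```

```text
time: 6.25
ee_pos: [480.3, -60.1, 112.4]
orientation: [-0.001, -0.118, 0.993, 0.0]
force: [0.8, 0.0, -2.4]
grip_width: 24.8
gripper_force: 30.0
6.25 pos [480.3 -60.1 112.4] psi 13.56 F [ 0.77  0.04 -2.44] T [ 0.07 -0.01 -0.02] w 24.8 gf 30.0 q [-0.13  0.3   2.03 -0.    0.81 -1.93] tilt [-2.1e-03 -1.0e-04 -1.0e+00]
go [  26.6 -109.1    2.4] spin 4.56
```

```bash
python3 -m handwheel '[{"x":0.004,"y":-0.016,"z":0,"spin":1},{"x":0.009,"y":-0.036,"z":0,"spin":2},{"x":0.014,"y":-0.058,"z":0,"spin":3},{"x":0.019,"y":-0.078,"z":0,"spin":4},{"x":0.024,"y":-0.096,"z":0.002,"spin":4.7},{"x":0.026,"y":-0.106,"z":0.002,"spin":4.7},{"x":0.0265,"y":-0.109,"z":0.002,"spin":4.7},{"x":0.0265,"y":-0.109,"z":0.002,"spin":4.7},{"x":0.0265,"y":-0.109,"z":0.002,"spin":4.7},{"x":0.0265,"y":-0.109,"z":0.002,"spin":4.7}]'
python3 st.py 480 -172.4 110 9
python3 - <<'E'
from h import *
c=imaging.capture('wrist'); save(c,'w2.png'); np.savez('w2.npz',**c)
E
```

```text
time: 7.08
ee_pos: [481.8, -169.2, 111.5]
orientation: [-0.0, -0.08, 0.997, 0.0]
force: [0.0, 0.0, -3.2]
grip_width: 24.4
gripper_force: 30.0
7.0833 pos [ 481.8 -169.2  111.5] psi 9.18 F [ 0.01  0.03 -3.15] T [0.03 0.04 0.03] w 24.4 gf 30.0 q [-0.34  0.34  1.98  0.    0.83 -2.07] tilt [-5.e-04  4.e-04 -1.e+00]
go [ 2.2 -2.8  1.5] spin 0.18
```

View pics/w2.png

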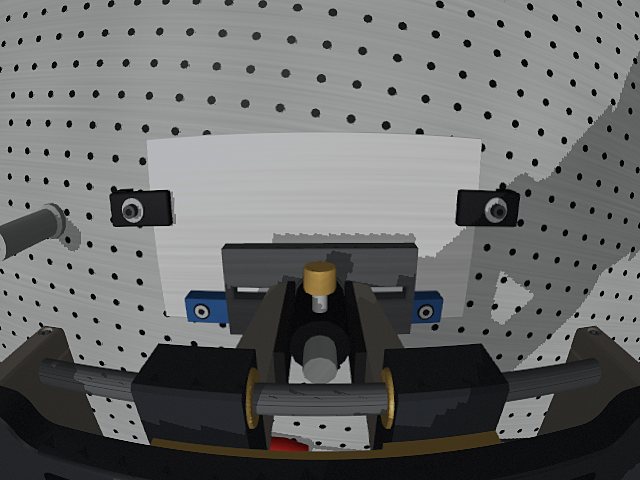

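The wrist view shows the base held level. Its rear edge runs from (222,245) to (416,245), the fence screws are at (202,312) and (426,312), and the clamp knobs are at (132,210) and (496,210). Now I'll turn these pixels into tool offsets.

```bash
cat > wk.py <<'E'
from h import *
c=dict(np.load('w2.npz')); f=240/np.tan(np.radians(c['fov_y'])/2); H=c['hand_eye']
def tp(u,v,zt):
    d=np.array([u-c['cx'],v-c['cy']]); rr=np.hypot(*d); th=rr/f
    ray=H[:3,:3]@np.r_[d/rr*np.sin(th),np.cos(th)]; C=H[:3,3]
    return (C+ray*(zt-C[2])/ray[2])
zt=111.5
for n,u,v,z in [('fscrL',202,312,28),('fscrR',426,312,28),('fendL',186,305,28),('fendR',442,305,28),('clL',132,210,28),('clR',496,210,28),('plateNL',148,140,12),('plateNR',481,138,12)]:
    print(n,tp(u,v,zt-z).round(1))
for n,u,v in [('baseL',222,245),('baseR',417,244)]: print(n,tp(u,v,23.5).round(1))
for n,u,v in [('slotL',237,292),('slotR',404,292)]: print(n,tp(u,v,23.5).round(1))
E
python3 wk.py
```

```text
fscrL [-43.5 -86.7  83.5]
fscrR [-43.1  76.9  83.5]
fendL [-38.3 -98.7  83.5]
fendR [-37.8  88.6  83.5]
clL [  33.5 -132.2   83.5]
clR [ 33.4 121.8  83.5]
plateNL [  81.1 -122.9   99.5]
plateNR [ 82.  113.3  99.5]
baseL [ 26.8 -49.6  23.5]
baseR [27.4 48.1 23.5]
slotL [  1.2 -43.7  23.5]
slotR [ 1.2 43.4 23.5]
```

```bash
python3 -m handwheel '[{"x":0.001,"y":-0.002,"z":0.006,"spin":0},{"x":0.002,"y":-0.0038,"z":0.016,"spin":0},{"x":0.002,"y":-0.0038,"z":0.028,"spin":0},{"x":0.002,"y":-0.0038,"z":0.04,"spin":0},{"x":0.002,"y":-0.0038,"z":0.05,"spin":0},{"x":0.002,"y":-0.0038,"z":0.057,"spin":0},{"x":0.002,"y":-0.0038,"z":0.06,"spin":0},{"x":0.002,"y":-0.0038,"z":0.062,"spin":0},{"x":0.002,"y":-0.0038,"z":0.062,"spin":0},{"x":0.002,"y":-0.0038,"z":0.062,"spin":0}]'
python3 st.py
python3 -m handwheel '[{"x":0,"y":0,"z":0.0005,"spin":0},{"x":0,"y":0,"z":0.001,"spin":0},{"x":0,"y":0,"z":0.0015,"spin":0},{"x":0,"y":0,"z":0.002,"spin":0},{"x":0,"y":0,"z":0.0025,"spin":0},{"x":0,"y":0,"z":0.003,"spin":0},{"x":0,"y":0,"z":0.0035,"spin":0},{"x":0,"y":0,"z":0.0035,"spin":0},{"x":0,"y":0,"z":0.0035,"spin":0},{"x":0,"y":0,"z":0.0035,"spin":0}]'
python3 st.py
```

```text
time: 7.97
ee_pos: [480.8, -174.4, 49.8]
orientation: [0.0, -0.08, 0.997, -0.0]
force: [-0.8, -0.0, -3.6]
grip_width: 24.5
gripper_force: 30.0
7.9667 pos [ 480.8 -174.4   49.8] psi 9.13 F [-0.78 -0.04 -3.55] T [-0.01 -0.02 -0.  ] w 24.5 gf 30.0 q [-0.35  0.44  2.01 -0.    0.69 -2.08] tilt [ 5.e-04 -2.e-04 -1.e+00]
time: 8.8
ee_pos: [480.5, -174.3, 46.1]
orientation: [-0.0, -0.08, 0.997, 0.0]
force: [-0.1, -0.3, -3.2]
grip_width: 25.2
gripper_force: 30.0
8.8 pos [ 480.5 -174.3   46.1] psi 9.13 F [-0.05 -0.33 -3.15] T [0.01 0.02 0.04] w 25.2 gf 30.0 q [-0.35  0.44  2.01 -0.    0.68 -2.08] tilt [-1.e-04  0.e+00 -1.e+00]
```

```bash
python3 -m handwheel '[{"x":0,"y":0,"z":0.0002,"spin":0},{"x":0,"y":0,"z":0.0004,"spin":0},{"x":0,"y":0,"z":0.0006,"spin":0},{"x":0,"y":0,"z":0.0008,"spin":0},{"x":0,"y":0,"z":0.001,"spin":0},{"x":0,"y":0,"z":0.001,"spin":0},{"x":0,"y":0,"z":0.001,"spin":0},{"x":0,"y":0,"z":0.001,"spin":0},{"x":0,"y":0,"z":0.001,"spin":0},{"x":0,"y":0,"z":0.001,"spin":0}]'
python3 st.py
```

```text
time: 9.63
ee_pos: [480.6, -174.3, 45.5]
orientation: [0.0, -0.08, 0.997, -0.0]
force: [-2.3, 0.9, 4.6]
grip_width: 24.8
gripper_force: 30.0
9.6333 pos [ 480.6 -174.3   45.5] psi 9.13 F [-2.25  0.9   4.57] T [ 0.18  0.44 -0.06] w 24.8 gf 30.0 q [-0.35  0.45  2.01  0.    0.68 -2.08] tilt [ 1.e-04 -0.e+00 -1.e+00]
```

```bash
python3 -m handwheel '[{"x":-0.0005,"y":0,"z":0,"spin":0},{"x":-0.001,"y":0,"z":0,"spin":0},{"x":-0.002,"y":0,"z":0,"spin":0},{"x":-0.003,"y":0,"z":0,"spin":0},{"x":-0.004,"y":0,"z":0,"spin":0},{"x":-0.005,"y":0,"z":0,"spin":0},{"x":-0.0055,"y":0,"z":0,"spin":0},{"x":-0.006,"y":0,"z":0,"spin":0},{"x":-0.006,"y":0,"z":0,"spin":0},{"x":-0.006,"y":0,"z":0,"spin":0}]'
python3 st.py
```

```text
time: 10.47
ee_pos: [483.3, -173.5, 45.6]
orientation: [-0.003, -0.08, 0.997, 0.0]
force: [-15.7, -4.2, 19.4]
grip_width: 24.4
gripper_force: 30.0
10.4667 pos [ 483.3 -173.5   45.6] psi 9.18 F [-15.66  -4.22  19.38] T [-0.77  2.63 -0.04] w 24.4 gf 30.0 q [-0.35  0.45  2.   -0.    0.69 -2.08] tilt [-5.7e-03  3.0e-04 -1.0e+00]
```

Resistance came 6 mm earlier than expected, so I'll look before pushing on.

Run:
```python
from h import *
c=imaging.capture('side'); np.savez('s3.npz',**c); a=c['color'][250:420,230:450,::-1]
cv2.imwrite('pics/s3.png',cv2.resize(a,(770,595),interpolation=cv2.INTER_CUBIC))
c=imaging.capture('wrist'); np.savez('w3.npz',**c); a=c['color'][200:400,160:480,::-1]
cv2.imwrite('pics/w3.png',cv2.resize(a,(800,500),interpolation=cv2.INTER_CUBIC))
```

```text
(no output)
```

View pics/s3.png

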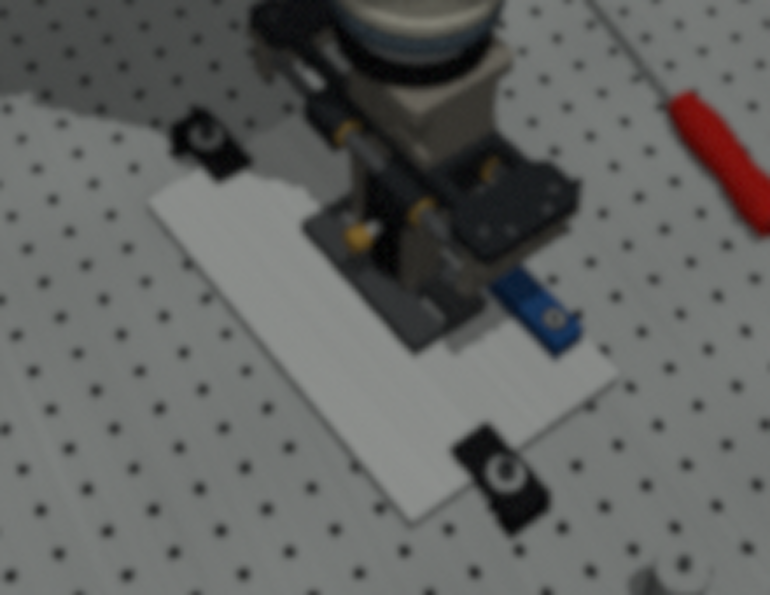

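View pics/w3.png

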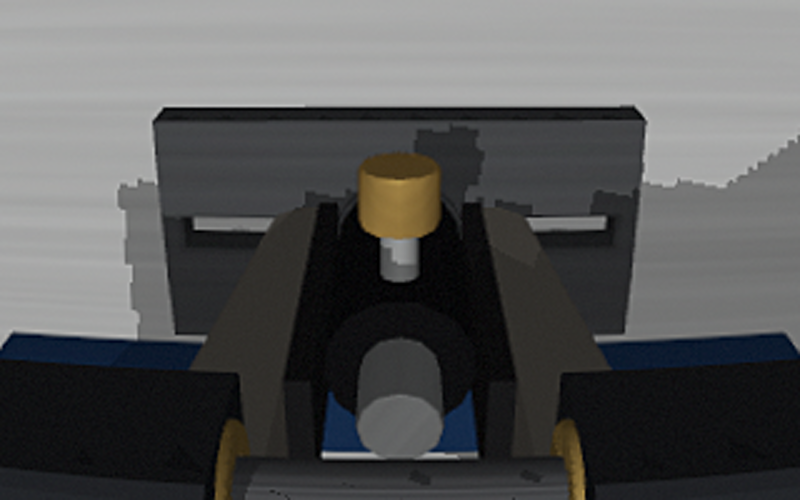

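```bash
sed -i "s/w2.npz/w3.npz/; /^zt=/,\$d" wk.py
cat >> wk.py <<'E'
zt=45.6
q=lambda a,b,z:tp(160+a/2.5-.3,200+b/2.5-.3,zt-z).round(1)
print('base front',q(178,333,22),q(622,333,22),'rear top',q(155,122,22),q(645,120,22),'rear bot',q(157,107,12),q(640,107,12))
print('fence near top',q(100,338,28),q(700,338,28),'ends',q(12,334,28),q(782,334,28))
print('slot',q(187,231,22),q(611,231,22))
E
python3 wk.py; python3 st.py
```

```text
base front [-24.  -49.5  23.6] [-24.   48.4  23.6] rear top [ 25.  -49.9  23.6] [25.4 48.7 23.6] rear bot [ 25.1 -52.   33.6] [25.1 50.2 33.6]
fence near top [-22.6 -65.8  17.6] [-22.6  64.7  17.6] ends [-23.1 -87.1  17.6] [-22.9  84.5  17.6]
slot [  1.  -45.1  23.6] [ 1.1 43.5 23.6]
10.5667 pos [ 483.3 -173.5   45.6] psi 9.18 F [-15.    -3.97  19.49] T [-0.77  2.69 -0.01] w 24.5 gf 30.0 q [-0.35  0.45  2.   -0.    0.69 -2.08] tilt [-5.8e-03  3.0e-04 -1.0e+00]
```

The fence face is still about 7 mm from the base, so the resistance is friction from pressing down on the plate. I'll unload vertically and then slide.

```bash
python3 -m handwheel '[{"x":0.001,"y":0,"z":-0.0002,"spin":0},{"x":0.001,"y":0,"z":-0.0004,"spin":0},{"x":0.001,"y":0,"z":-0.0006,"spin":0},{"x":0.001,"y":0,"z":-0.0008,"spin":0},{"x":0.001,"y":0,"z":-0.001,"spin":0},{"x":0.001,"y":0,"z":-0.001,"spin":0},{"x":0.001,"y":0,"z":-0.001,"spin":0},{"x":0.001,"y":0,"z":-0.001,"spin":0},{"x":0.001,"y":0,"z":-0.001,"spin":0},{"x":0.001,"y":0,"z":-0.001,"spin":0}]'
python3 st.py
```

```text
time: 11.4
ee_pos: [485.5, -173.4, 46.0]
orientation: [-0.0, -0.08, 0.997, 0.0]
force: [-0.0, 0.2, -4.0]
grip_width: 24.5
gripper_force: 30.0
11.4 pos [ 485.5 -173.4   46. ] psi 9.13 F [-0.    0.16 -3.98] T [ 0.07  0.04 -0.02] w 24.5 gf 30.0 q [-0.35  0.45  2.    0.    0.69 -2.08] tilt [-1.e-04  1.e-04 -1.e+00]
```

```bash
python3 -m handwheel '[{"x":-0.0003,"y":0,"z":0,"spin":0},{"x":-0.0006,"y":0,"z":0,"spin":0},{"x":-0.001,"y":0,"z":0,"spin":0},{"x":-0.0014,"y":0,"z":0,"spin":0},{"x":-0.0018,"y":0,"z":0,"spin":0},{"x":-0.0022,"y":0,"z":0,"spin":0},{"x":-0.0026,"y":0,"z":0,"spin":0},{"x":-0.003,"y":0,"z":0,"spin":0},{"x":-0.003,"y":0,"z":0,"spin":0},{"x":-0.003,"y":0,"z":0,"spin":0}]'
python3 st.py
python3 -m handwheel '[{"x":-0.0002,"y":0,"z":0,"spin":0},{"x":-0.0004,"y":0,"z":0,"spin":0},{"x":-0.0006,"y":0,"z":0,"spin":0},{"x":-0.0008,"y":0,"z":0,"spin":0},{"x":-0.001,"y":0,"z":0,"spin":0},{"x":-0.0012,"y":0,"z":0,"spin":0},{"x":-0.0014,"y":0,"z":0,"spin":0},{"x":-0.0015,"y":0,"z":0,"spin":0},{"x":-0.0015,"y":0,"z":0,"spin":0},{"x":-0.0015,"y":0,"z":0,"spin":0}]'
python3 st.py
```

```text
time: 12.23
ee_pos: [488.4, -173.0, 46.1]
orientation: [-0.0, -0.08, 0.997, 0.0]
force: [-0.1, -0.4, -2.5]
grip_width: 24.2
gripper_force: 30.0
12.2333 pos [ 488.4 -173.    46.1] psi 9.13 F [-0.11 -0.39 -2.55] T [ 0.05 -0.01  0.01] w 24.2 gf 30.0 q [-0.34  0.45  2.   -0.    0.69 -2.07] tilt [-1.e-04  0.e+00 -1.e+00]
time: 13.07
ee_pos: [489.9, -172.7, 46.1]
orientation: [-0.0, -0.08, 0.997, -0.0]
force: [0.1, -0.4, -3.5]
grip_width: 24.7
gripper_force: 30.0
13.0667 pos [ 489.9 -172.7   46.1] psi 9.14 F [ 0.14 -0.36 -3.53] T [0.04 0.03 0.02] w 24.7 gf 30.0 q [-0.34  0.45  2.   -0.    0.69 -2.07] tilt [-0. -0. -1.]
```

```bash
python3 -m handwheel '[{"x":-0.0002,"y":0,"z":0,"spin":0},{"x":-0.0004,"y":0,"z":0,"spin":0},{"x":-0.0006,"y":0,"z":0,"spin":0},{"x":-0.0008,"y":0,"z":0,"spin":0},{"x":-0.001,"y":0,"z":0,"spin":0},{"x":-0.0012,"y":0,"z":0,"spin":0},{"x":-0.0014,"y":0,"z":0,"spin":0},{"x":-0.0015,"y":0,"z":0,"spin":0},{"x":-0.0015,"y":0,"z":0,"spin":0},{"x":-0.0015,"y":0,"z":0,"spin":0}]'
python3 st.py
```

```text
time: 13.9
ee_pos: [490.4, -172.5, 46.0]
orientation: [-0.001, -0.08, 0.997, 0.0]
force: [-5.7, -1.8, 0.0]
grip_width: 24.6
gripper_force: 30.0
13.9 pos [ 490.4 -172.5   46. ] psi 9.14 F [-5.66 -1.84  0.04] T [-0.37  0.95 -0.02] w 24.6 gf 30.0 q [-0.34  0.46  1.99 -0.    0.69 -2.07] tilt [-1.8e-03  2.0e-04 -1.0e+00]
```

```bash
python3 -m handwheel '[{"x":0,"y":0,"z":0.0001,"spin":0},{"x":0,"y":0,"z":0.0002,"spin":0},{"x":0,"y":0,"z":0.0003,"spin":0},{"x":-0.0001,"y":0,"z":0.0003,"spin":0},{"x":-0.0002,"y":0,"z":0.0003,"spin":0},{"x":-0.0003,"y":0,"z":0.0003,"spin":0},{"x":-0.0004,"y":0,"z":0.0003,"spin":0},{"x":-0.0005,"y":0,"z":0.0003,"spin":0},{"x":-0.0005,"y":0,"z":0.0003,"spin":0},{"x":-0.0005,"y":0,"z":0.0003,"spin":0}]'
python3 st.py
```

```text
time: 14.73
ee_pos: [490.5, -172.5, 45.7]
orientation: [-0.001, -0.08, 0.997, 0.0]
force: [-6.7, -3.0, 2.2]
grip_width: 24.6
gripper_force: 30.0
14.7333 pos [ 490.5 -172.5   45.7] psi 9.14 F [-6.75 -3.05  2.19] T [-0.46  1.24 -0.02] w 24.6 gf 30.0 q [-0.34  0.46  1.99 -0.    0.69 -2.07] tilt [-2.6e-03  2.0e-04 -1.0e+00]
```

```bash
python3 -m handwheel '[{"x":-0.0001,"y":0,"z":0,"spin":0},{"x":-0.0002,"y":0,"z":0,"spin":0},{"x":-0.0003,"y":0,"z":0,"spin":0},{"x":-0.0004,"y":0,"z":0,"spin":0},{"x":-0.0005,"y":0,"z":0,"spin":0},{"x":-0.0006,"y":0,"z":0,"spin":0},{"x":-0.0007,"y":0,"z":0,"spin":0},{"x":-0.0007,"y":0,"z":0,"spin":0},{"x":-0.0007,"y":0,"z":0,"spin":0},{"x":-0.0007,"y":0,"z":0,"spin":0}]'
python3 st.py
python3 - <<'E'
from h import *
c=imaging.capture('wrist'); np.savez('w4.npz',**c); a=c['color'][200:400,160:480,::-1]
cv2.imwrite('pics/w4.png',cv2.resize(a,(800,500),interpolation=cv2.INTER_CUBIC))
E
```

```text
time: 15.57
ee_pos: [490.6, -172.4, 45.7]
orientation: [-0.002, -0.08, 0.997, 0.0]
force: [-10.2, -4.3, 4.0]
grip_width: 24.1
gripper_force: 30.0
15.5667 pos [ 490.6 -172.4   45.7] psi 9.16 F [-10.22  -4.35   4.  ] T [-0.7   1.72 -0.07] w 24.1 gf 30.0 q [-0.34  0.46  1.99 -0.    0.7  -2.07] tilt [-3.7e-03  2.0e-04 -1.0e+00]
```

View pics/w4.png

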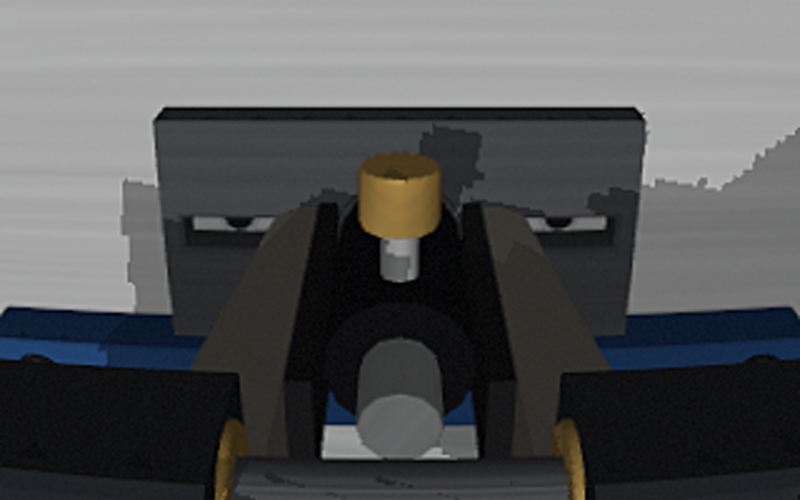

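The tapped holes show inside both slots at (240,222) and (558,222), midpoint 399. That matches the slot midpoint at 399, and the base's front edge is against the fence. I'll add a slight preload to allow for plate friction, then hold.

```bash
python3 -m handwheel '[{"x":-0.0001,"y":0,"z":0,"spin":0},{"x":-0.0002,"y":0,"z":0,"spin":0},{"x":-0.0002,"y":0,"z":0,"spin":0},{"x":-0.0002,"y":0,"z":0,"spin":0},{"x":-0.0002,"y":0,"z":0,"spin":0},{"x":-0.0002,"y":0,"z":0,"spin":0},{"x":-0.0002,"y":0,"z":0,"spin":0},{"x":-0.0002,"y":0,"z":0,"spin":0},{"x":-0.0002,"y":0,"z":0,"spin":0},{"x":-0.0002,"y":0,"z":0,"spin":0}]'
for i in 1 2 3 4; do python3 -m handwheel '[{"x":0,"y":0,"z":0,"spin":0},{"x":0,"y":0,"z":0,"spin":0},{"x":0,"y":0,"z":0,"spin":0},{"x":0,"y":0,"z":0,"spin":0},{"x":0,"y":0,"z":0,"spin":0},{"x":0,"y":0,"z":0,"spin":0},{"x":0,"y":0,"z":0,"spin":0},{"x":0,"y":0,"z":0,"spin":0},{"x":0,"y":0,"z":0,"spin":0},{"x":0,"y":0,"z":0,"spin":0}]' | grep '^force'; python3 st.py; done
```

```text
time: 16.45
ee_pos: [490.6, -172.4, 45.7]
orientation: [-0.002, -0.08, 0.997, 0.0]
force: [-10.1, -4.4, 5.9]
grip_width: 24.8
gripper_force: 30.0
force: [-9.8, -4.3, 6.7]
17.2833 pos [ 490.6 -172.4   45.7] psi 9.16 F [-9.77 -4.34  6.71] T [-0.77  1.87 -0.08] w 24.3 gf 30.0 q [-0.34  0.46  1.99 -0.    0.7  -2.07] tilt [-4.1e-03  2.0e-04 -1.0e+00]
force: [-11.0, -4.4, 6.4]
18.1167 pos [ 490.6 -172.4   45.7] psi 9.16 F [-10.96  -4.39   6.35] T [-0.79  1.84 -0.06] w 24.4 gf 30.0 q [-0.34  0.46  1.99 -0.    0.7  -2.07] tilt [-4.e-03  2.e-04 -1.e+00]
force: [-10.7, -4.3, 5.3]
18.95 pos [ 490.6 -172.4   45.7] psi 9.16 F [-10.74  -4.3    5.31] T [-0.77  1.84 -0.08] w 24.1 gf 30.0 q [-0.34  0.46  1.99 -0.    0.7  -2.07] tilt [-4.1e-03  2.0e-04 -1.0e+00]
force: [-10.4, -3.9, 4.8]
19.7833 pos [ 490.6 -172.4   45.7] psi 9.16 F [-10.39  -3.9    4.78] T [-0.77  1.82 -0.11] w 24.5 gf 30.0 q [-0.34  0.46  1.99 -0.    0.7  -2.07] tilt [-4.1e-03  2.0e-04 -1.0e+00]
```

Steady at about 11 N net, but part of that may be plate friction. I'll relieve the downward load a little so the fence carries it.

```bash
python3 -m handwheel '[{"x":0,"y":0,"z":-0.0001,"spin":0},{"x":0,"y":0,"z":-0.0002,"spin":0},{"x":0,"y":0,"z":-0.0003,"spin":0},{"x":0,"y":0,"z":-0.0003,"spin":0},{"x":0,"y":0,"z":-0.0003,"spin":0},{"x":0,"y":0,"z":-0.0003,"spin":0},{"x":0,"y":0,"z":-0.0003,"spin":0},{"x":0,"y":0,"z":-0.0003,"spin":0},{"x":0,"y":0,"z":-0.0003,"spin":0},{"x":0,"y":0,"z":-0.0003,"spin":0}]'
for i in 1 2 3 4; do python3 -m handwheel '[{"x":0,"y":0,"z":0,"spin":0},{"x":0,"y":0,"z":0,"spin":0},{"x":0,"y":0,"z":0,"spin":0},{"x":0,"y":0,"z":0,"spin":0},{"x":0,"y":0,"z":0,"spin":0},{"x":0,"y":0,"z":0,"spin":0},{"x":0,"y":0,"z":0,"spin":0},{"x":0,"y":0,"z":0,"spin":0},{"x":0,"y":0,"z":0,"spin":0},{"x":0,"y":0,"z":0,"spin":0}]' | grep '^force'; done; python3 st.py
```

```text
time: 20.62
ee_pos: [490.6, -172.4, 45.7]
orientation: [-0.002, -0.08, 0.997, 0.0]
force: [-8.9, -5.3, 1.1]
grip_width: 24.3
gripper_force: 30.0
force: [-9.6, -5.2, 2.2]
force: [-8.4, -4.6, 1.3]
force: [-9.8, -3.9, 2.0]
force: [-9.4, -5.1, 0.9]
23.95 pos [ 490.6 -172.4   45.8] psi 9.16 F [-9.43 -5.08  0.92] T [-0.9   1.73 -0.15] w 24.7 gf 30.0 q [-0.34  0.46  1.99 -0.    0.7  -2.07] tilt [-4.e-03  2.e-04 -1.e+00]
```

```bash
python3 -c "
from h import *
print(order.hand_in())"
```

```text
the job is handed in; nothing more can be done
None
```

The job is handed in with the gripper still holding the base on the plate and pressing it against the fence: about 10 N by the wrist sensor, steady for over 3 s. The thumbscrew faces away from the fence and the slots are centred over the holes; the hand-in gave no verdict.

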